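# Set the return-time clock sign to half past three

## Robot

A 7-joint arm with a two-finger parallel gripper is mounted at the origin on the work surface. World frame = base frame: x ahead of the robot, y to its left, z up, the work surface at z = 0. Lengths are in mm, angles in rad, forces in N, time in s.
With the tool pointing down it reaches from about 400 to 925 mm from the base axis. Payload 5.6 kg.
Tool frame: the origin (TCP) lies at the very end of the fingers, on their centre line; the grasp point (between the pads) lies manip.pinch_z behind it (manip.pinch_z is the distance from the TCP to the grasp point, in mm); z points along the fingers, y is the line along which they close (so a half turn about z gives the same grasp; the last joint's range is limited). The gripper opens to 85 mm and grips with 20 to 120 N. Pads are 22 mm wide; open, the fingers measure 114 mm over their backs; the gripper's body (76 mm by 85 mm) begins 54 mm behind the grasp point. The pads swing forward as they close: fully open they stand 13 mm farther back than shut.
Start: joints at [1.106, 0.468, -0.012, 1.603, 0.006, 1.071, -0.056], TCP at [266.074, -593.054, 231.29] pointing down, gripper open.
Joint ranges: [-2.53, 2.53], [-0.31, 2.02], [-1.57, 1.55], [0.28, 2.44], [-1.29, 4.43], [0.15, 1.84], [-2.92, 2.92]. Speed limits (rad/s): [2.57, 2.57, 3.14, 3.14, 3.14, 3.14, 3.14].

## Interface

Orientations are given as a 3x3 rotation matrix whose columns are the frame's x, y, z axes.
In Python, from plant import manip gives the robot as it stands. The module is installed in compiled form; this text tells all that it offers.
- The arm moves only by the tool arm_command, never from a script. Its argument "increments" is a list of rows, each a list of 2 entries, a list of its own where there are three numbers: the shift along the tool's x, y, z in m, then the turn about the tool's z in rad. In form: [[[tx, ty, tz], twist], ...]. A call has exactly 5 rows; each row shifts and turns the commanded pose from where the row before left it, along the tool's axes as they then stand; what a row does not reach is not made up. A row lasts 1/10 s, in which the tool goes at most 50 mm and 8.59 degrees, less where a joint would pass 70% of its speed; a pose out of reach is approached as far as the arm can. A call is refused whole if a number of a shift passes 0.05 or a number of a turn 0.15, either way. A call with a gripper value outside its range is refused whole. "claw" is the opening, from 0 (shut) to 1 (fully open), set as the call begins (left out, the last holds). The fingers move at their own pace and stop on an object; the grip force is fixed at half the most. Time passes only in rows, so rows that do not move let the fingers close, or fill a call up. It gives the time, the measured TCP pose, the force, the opening and the grip force at its end, in the units of the state.
- manip.observe(): the state, without advancing time (a new reading comes with each control period).
- manip.read_camera(name): name is "side" or "top" or "wrist"; returns (picture, depth): 384x512x3 uint8, red, green, blue; 384x512 float32, mm along the optical axis (not along the pixel's ray), 0 where there is no reading.
- manip.camera_model(name): a dict with "mtx" (3x3 intrinsics, pixels), "camera_from_world" (4x4, takes a point from world to camera coordinates). Camera axes: x right, y down, z forward; pixel columns grow to the right and rows downward; lengths in mm; the calibration is good to about 2 mm. A picture is of the moment at which its call begins: read the wrist's pose just before it. camera_model takes no time and is no camera call; for the wrist camera it gives the pose at the moment of the call.
- manip.hand_in(): hands the job in; it is judged then, once.
The state is a dict: "time": time; "qpos": joint angles; "qd": joint speeds; "joint_efforts": joint torques, N m; "eef_pos": TCP position; "tcp_rot": TCP orientation; "contact_force": force on the tool from outside, world axes, zero at the start; "wrist_torque": the same for the moment, N m; "width": finger opening in mm; "finger_force": force on a finger pad.
Only numpy, scipy, OpenCV 4.12 (cv2) and the standard library are available. Lean on these libraries where they do the work, as an engineer would, in place of code of your own. Each camera call takes 0.05 s, during which the arm holds its last target. There are 200 camera calls.

## Task

The barber is stepping out until half past three: set the return-time clock sign lying on the cash desk to that time, pushing each hand round with a fingertip until the long hand points at the six and the short hand points midway between the three and the four (twelve is at the end with the hanging bail). Push the hands lightly from the side, without pinching them or pressing down on them. Leave the sign lying where it is, lift nothing, and do not disturb the things around it.

Things in the scene. Friction and masses are not known exactly. Their poses are not given: they have to be found in the camera images.
- sign: Return-time clock sign: a loose mahogany board on its back on the desk, dial up, 340 x 290 x 12 mm, 1.5 kg. Origin on the dial's axis at the underside (desk level); the board reaches 190 mm to +x, 150 mm to -x, 145 mm to each side in y. x points to twelve o'clock, -y to three, -x to six (towards the robot within 0.35 rad), +y to nine.
- dial_face (a point): Centre of the white enamel dial's face, 14 mm above the desk; dial 260 mm diameter in a thin brass bezel. No numerals: flat printed hour batons, longer and wider at 3, 6 and 9, twin at 12, and fine minute strokes. A fixed brass nut of 8 mm radius on the axis rises to 40 mm above the desk.
- bail (a point): Middle of the flat brass hanging bail at the sign's twelve o'clock end, 226 mm from the dial's axis, 6 mm above the desk; a blank brass plate lies between it and the dial.
- hour_hand: Short, broad hand of blued steel: 12 mm wide, pointed, 70 mm from axis to tip, 18 mm tail. Origin on the axis at its underside; x points to the tip. It fills the heights 17 to 23 mm above the desk and passes freely under the long hand. Turns about the dial's axis either way without stops, with light friction (0.025 N m, under 1 N at the tip), and stays where left.
- minute_hand: Long, narrow hand of blued steel: 8 mm wide, pointed, 115 mm from axis to tip, 22 mm tail. Origin on the axis at its underside; x points to the tip. It fills the heights 26 to 32 mm above the desk, over the short hand. Turns and stays like the short hand, independently of it.
- hour_tip (a point): The tip of the short hand, 70 mm from the axis, at the hand's mid-thickness (20 mm above the desk).
- minute_tip (a point): The tip of the long hand, 115 mm from the axis, at the hand's mid-thickness (29 mm above the desk).
- mark_half_past_three (a point): Point over the dial where the short hand's tip belongs at half past three: midway between three and four, 70 mm from the axis. Belongs to the sign.
- mark_six (a point): Point over the dial where the long hand's tip belongs at half past: six o'clock, 115 mm from the axis. Belongs to the sign.
- mug: White porcelain shaving mug, loose, standing: 80 mm diameter, 88 mm high, handle out to about 75 mm towards its +y. Origin under its centre. Mug, brush, tin and jar stand in any order in four places, two along each long side of the board, centres about 235 mm to the side of the dial's axis.
- brush: Bone-handled shaving brush, loose, standing on its handle, 38 mm across, 108 mm high. Origin under its centre.
- powder_tin: Steel powder tin with a brass cap, loose, standing, 60 mm diameter, 116 mm high. Origin under its centre.
- pomade_jar: Amber glass pomade jar with a metal lid, loose, standing, 74 mm diameter, 48 mm high. Origin under its centre.
- comb: Tortoiseshell comb, loose, lying flat in front of the board's lower edge: 178 mm along its y, 35 mm along its x, 5 mm thick. Origin under its centre.
- clipper: Chrome hand clipper, loose, lying along the board's right side: 180 mm long along its x (teeth to +x), 85 mm over the handles, 30 mm high. Origin at the desk below its middle.
- tonic_bottle: Green glass tonic bottle, loose, standing beside the board's upper left corner, 60 mm diameter, 165 mm high. Origin under its centre.
Mind the look-alikes: they are no part of the job. Of the things shaped like the clipper, the chrome one is meant.

How it is judged (in metres and radians):
At the end, for the whole second after the job is handed in: Long hand's tip within 12 mm of the six (one minute), short hand's tip within 10 mm of midway between three and four (8 degrees), both at rest; the sign flat and within 40 mm of its start; mug, brush, tin, jar, comb, clipper and bottle within 20 mm of theirs, not tipped (horizontal distance between minute_tip and mark_six below 0.012 m and horizontal distance between hour_tip and mark_half_past_three below 0.01 m and angular speed of each of minute_hand, hour_hand below 0.1 rad/s and distance of sign from where it was at the start of the episode below 0.04 m and height (world z) of sign below 0.012 m and angle between sign's own z axis and vertical below 0.08 rad and distance of each of mug, brush, powder_tin, pomade_jar, comb, clipper, tonic_bottle from where it was at the start of the episode below 0.02 m and angle between each of mug, brush, powder_tin, pomade_jar, comb, clipper, tonic_bottle's own z axis and vertical below 0.3 rad); the robot touches nothing.
It fails at once if the mug, brush, tin or jar is shoved or lifted (over 20 mm) or tipped (over 0.3 rad) (distance of any of mug, brush, powder_tin, pomade_jar from where it was at the start of the episode above 0.02 m or angle between any of mug, brush, powder_tin, pomade_jar's own z axis and vertical above 0.3 rad).
It fails at once if the comb, clipper or bottle is shoved or lifted (over 20 mm) or tipped (over 0.3 rad) (distance of any of comb, clipper, tonic_bottle from where it was at the start of the episode above 0.02 m or angle between any of comb, clipper, tonic_bottle's own z axis and vertical above 0.3 rad).
It fails at once if the sign is lifted, tipped or pushed away (dial centre moved over 40 mm, raised over 12 mm or tilted over 0.08 rad) (distance of sign from where it was at the start of the episode above 0.04 m or height (world z) of sign above 0.012 m or angle between sign's own z axis and vertical above 0.08 rad).
It fails at once if a hand of the dial is pinched or leaned on (over 15 N between the fingers and the hand) (contact force between the fingers and hour_hand above 15 N or contact force between the fingers and minute_hand above 15 N).
It also fails if it takes over 56 s, if anything falls off the work surface, if the arm or the gripper's body presses on something with over 40 N, if the wrist force passes 120 N, or if a joint passes its speed limit or range.

## Working session

There is one attempt and no reset: what is moved stays moved. The work goes in short steps, Python scripts to look and compute and a tool call to move; the robot and the scene stay as the last step left them, time stands still between calls to the robot, and variables do not carry over. Pictures are saved under pics/ and viewed, at most 10 in all, crops included, and the job is handed in when it is done.

Besides the shell and the picture viewer there is one more tool, called after "Request:" as name(argument=value, ...), one argument or row to a line, values as JSON. arm_command: Moves the arm, as the interface text tells. Its arguments: {"type":"object","properties":{"increments":{"type":"array","items":{"type":"array"}},"claw":{"type":"number"}},"required":["increments"]}

```bash
mkdir -p pics
python3 - <<'E'
from plant import manip
import cv2,numpy as np
s=manip.observe();print(s['time'],s['eef_pos'],np.round(s['tcp_rot'],3).tolist(),s['width'],manip.pinch_z)
ims=[]
for n in['top','side']:
    p,d=manip.read_camera(n);m=manip.camera_model(n);np.savez(n+'.npz',p=p,d=d,K=m['mtx'],T=m['camera_from_world'])
    ims.append(p[:,:,::-1]);C=np.linalg.inv(m['camera_from_world']);print(n,C[:3,3].round(),C[:3,2].round(2),m['mtx'][0,0])
cv2.imwrite('pics/a.png',cv2.resize(ims[0],(800,600)));cv2.imwrite('pics/b.png',cv2.resize(ims[1],(800,600)))
E
```

```text
0.0 [ 265.79657013 -592.56271745  230.34253643] [[0.912, 0.409, -0.001], [0.409, -0.912, 0.002], [-0.0, -0.002, -1.0]] 85.60446079273272 18.700000000000003
top [ 364.  -62. 1197.] [ 0.1   0.03 -0.99] 368.60862461745427
side [ 33. 516. 933.] [ 0.41 -0.48 -0.77] 387.28784050242547
```

View pics/a.png

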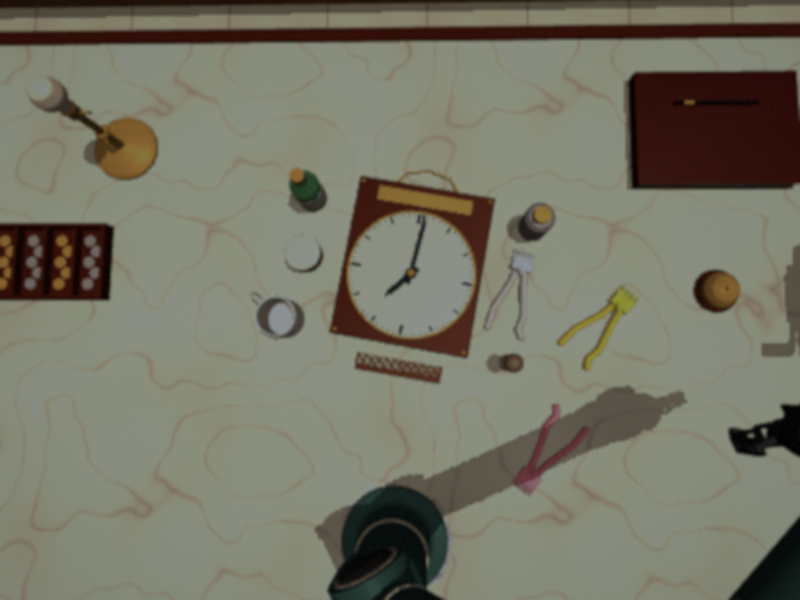

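View pics/b.png

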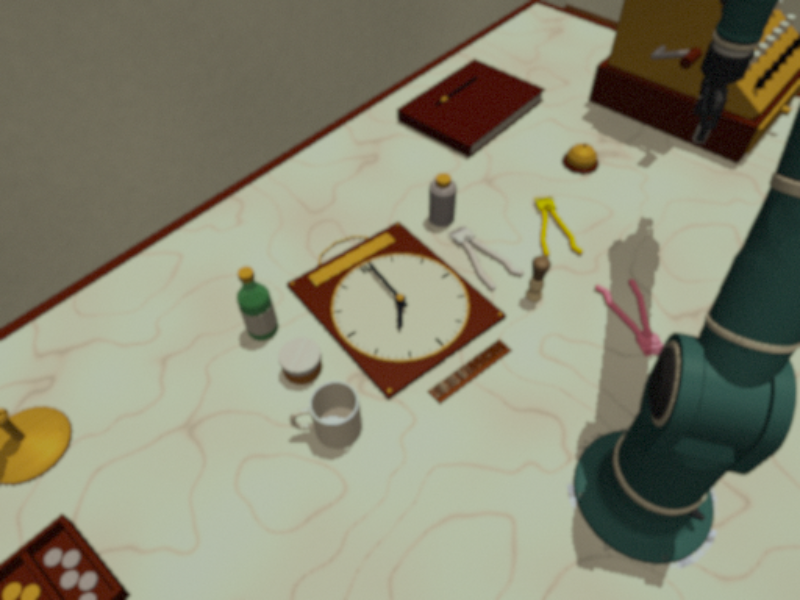

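The top picture shows the only sign, its dial near (411,272) and the bail at (430,178). The long hand points close to twelve, tip (423,217), and the short hand points at about half past seven, tip (387,294). Three things are clipper-shaped: chrome (515,295), yellow (600,330) and pink (550,450). The chrome one lies along the board, so it is the one meant, and all I have to do is avoid it.

```bash
cat > h.py <<'E'
import numpy as np,cv2
def cast(uv,K,T,z):
    C=np.linalg.inv(T);d=C[:3,:3]@np.linalg.solve(K,[uv[0],uv[1],1.]);o=C[:3,3]
    return o+d*(z-o[2])/d[2]
def proj(P,K,T):
    q=K@(T@np.append(P,1.))[:3];return q[:2]/q[2]
def dial(p,K,T,guess,rad=None,zs=(14,20,29)):
    """centre from red board outline -> white blob within; hands from dark pixels in world plane"""
    H=lambda z:np.array([proj([guess[0]+a,guess[1]+b,z],K,T) for a,b in((-150,-150),(150,-150),(150,150),(-150,150))],np.float32)
    dst=np.array([[0,0],[600,0],[600,600],[0,600]],np.float32) # col=x,row=y, 0.5mm
    return {z:cv2.warpPerspective(p,cv2.getPerspectiveTransform(H(z),dst),(600,600)) for z in zs}
E
python3 - <<'E'
from h import *
for n,c in(('top',(411,272)),('side',(400,298))):
    f=np.load(n+'.npz');p,K,T=f['p'],f['K'],f['T']
    hsv=cv2.cvtColor(p,cv2.COLOR_RGB2HSV)
    # board: mahogany; filled hull gives board corners
    m=((hsv[...,0]<12)|(hsv[...,0]>170))&(hsv[...,1]>120)&(hsv[...,2]<170)
    m=cv2.morphologyEx(m.astype('uint8'),cv2.MORPH_CLOSE,np.ones((3,3)))
    cs,_=cv2.findContours(m,cv2.RETR_EXTERNAL,cv2.CHAIN_APPROX_NONE)
    c0=np.array(c)*.64
    k=[q for q in cs if cv2.pointPolygonTest(cv2.convexHull(q),tuple(map(float,c0)),False)>0]
    k=max(k,key=cv2.contourArea);h=cv2.convexHull(k)[:,0]
    W=np.array([cast(u,K,T,12)[:2] for u in h],np.float32);r=cv2.minAreaRect(W)
    print(n,r); print(cv2.boxPoints(r).round(0).tolist())
    g=p.min(2); 
    fm=np.zeros(g.shape,'uint8');cv2.fillConvexPoly(fm,h,1)
    w=((g>110)&(fm>0)).astype('uint8');cs,_=cv2.findContours(w,cv2.RETR_EXTERNAL,cv2.CHAIN_APPROX_NONE)
    q=max(cs,key=cv2.contourArea);W=np.array([cast(u,K,T,14)[:2] for u in cv2.convexHull(q)[:,0]],np.float32)
    print('dial',cv2.fitEllipse(W),[cast(c0,K,T,z)[:2].round() for z in (14,40)])
    for z,nm in((20,'h'),(29,'m')):
        pass
E
```

```text
top ((556.7816162109375, -33.363616943359375), (283.6836853027344, 333.27618408203125), 79.94844055175781)
[[368.0, -144.0], [696.0, -202.0], [746.0, 77.0], [417.0, 135.0]]
dial ((536.4715576171875, -30.503129959106445), (254.83065795898438, 255.42221069335938), 156.5125274658203) [array([540., -31.]), array([536., -32.])]
side ((552.8589477539062, -28.367416381835938), (283.49810791015625, 333.0067443847656), 79.98179626464844)
[[364.0, -139.0], [692.0, -197.0], [741.0, 82.0], [414.0, 140.0]]
dial ((530.4193725585938, -21.425878524780273), (234.78091430664062, 266.05023193359375), 129.84823608398438) [array([545., -39.]), array([530., -23.])]
```

Request:
arm_command(
  increments=[
    [[0.033, -0.03, 0], 0],
    [[0.033, -0.03, 0], 0],
    [[0.033, -0.03, 0], 0],
    [[0.033, -0.03, 0], 0],
    [[0.033, -0.03, 0], 0],
  ],
  claw=0,
)

```text
time: 0.6
eef_pos: [355.5, -386.7, 231.0]
tcp_rot: [[0.912, 0.409, -0.0], [0.409, -0.912, 0.0], [-0.0, -0.0, -1.0]]
contact_force: [0.5, 0.8, -0.2]
width: 12.3
finger_force: 0.0
```

Request:
arm_command(
  increments=[
    [[0.033, -0.03, 0], 0],
    [[0.033, -0.03, 0], 0],
    [[0.033, -0.03, 0], 0],
    [[0.033, -0.03, 0], 0],
    [[0.033, -0.03, 0], 0],
  ],
)

```text
time: 1.1
eef_pos: [444.5, -182.5, 231.2]
tcp_rot: [[0.912, 0.409, -0.0], [0.409, -0.912, -0.0], [-0.0, 0.0, -1.0]]
contact_force: [1.1, -0.7, -0.3]
width: 0.3
finger_force: 0.0
```

Request:
arm_command(
  increments=[
    [[0.033, -0.03, 0], 0],
    [[0.033, -0.03, 0], 0],
    [[0.033, -0.03, 0], 0],
    [[0.033, -0.03, 0], 0],
    [[0, 0, 0], 0],
  ],
)

```text
time: 1.6
eef_pos: [517.1, -13.7, 231.3]
tcp_rot: [[0.908, 0.418, 0.001], [0.418, -0.908, 0.003], [0.003, -0.003, -1.0]]
contact_force: [0.1, 0.5, -0.4]
width: -0.1
finger_force: 0.0
```

Run:
```python
from plant import manip
import cv2,numpy as np
s=manip.observe();print(s['time'],s['eef_pos'],np.round(s['tcp_rot'],3).tolist(),s['width'],s['qpos'])
m=manip.camera_model('wrist');p,d=manip.read_camera('wrist');np.savez('w1.npz',p=p,d=d,K=m['mtx'],T=m['camera_from_world'])
C=np.linalg.inv(m['camera_from_world']);print(C[:3,3],C[:3,2],m['mtx'])
cv2.imwrite('pics/c.png',p[:,:,::-1])
```

```text
1.6 [517.12038258 -13.74998885 231.30239889] [[0.908, 0.418, 0.001], [0.418, -0.908, 0.003], [0.003, -0.003, -1.0]] -0.13748888825006012 [ 0.2695364   0.27260587 -0.35839592  1.90683183  0.10988398  0.98008532
 -1.27710641]
[581.00331129  15.49431004 374.64907309] [-0.25372597 -0.11489656 -0.96042798] [[318.10370187   0.         253.83651746]
 [  0.         318.10370187 195.84070994]
 [  0.           0.           1.        ]]
```

View pics/c.png

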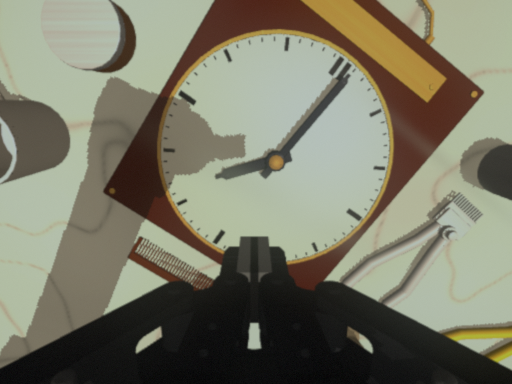

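The wrist picture shows the nut at (277,161), the short hand's tip at (217,177) and the long hand's tip at (347,75). The twin baton at twelve is at (340,68).

```bash
cat >> h.py <<'E'
def analyse(p,K,T,guess=(537,-30)):
    hsv=cv2.cvtColor(p,cv2.COLOR_RGB2HSV)
    # brass bezel ring, cast to z=14, ring radius near 130
    v,u=np.nonzero((hsv[...,0]>12)&(hsv[...,0]<32)&(hsv[...,1]>120)&(hsv[...,2]>90))
    W=np.array([cast(q,K,T,14)[:2] for q in zip(u,v)]);c=np.array(guess,float)
    for t in(12,7,5,4):
        r=np.hypot(*(W-c).T);k=W[abs(r-131)<t]
        A=np.c_[2*k,np.ones(len(k))];s=np.linalg.lstsq(A,(k**2).sum(1),rcond=None)[0];c=s[:2]
    R=np.sqrt(s[2]+c@c)
    out={}
    g=p.max(2)
    v,u=np.nonzero((hsv[...,2]<75))
    for nm,z,a,b in(('min',29,80,112),('hour',20,30,68)):
        P=np.array([cast(q,K,T,z)[:2] for q in zip(u,v)])-c
        r=np.hypot(*P.T);k=P[(r>a)&(r<b)];an=np.degrees(np.arctan2(k[:,1],k[:,0]))
        out[nm]=np.histogram(an,36,(-180,180))[0]
        out[nm+'_P']=k
    return c,R,len(W),out
def handang(P,guess,tol=12):
    for t in(tol,8,6):
        a=np.degrees(np.arctan2(P[:,1],P[:,0]));d=(a-guess+180)%360-180
        w=P[abs(d)<t].mean(0);guess=np.degrees(np.arctan2(w[1],w[0]))
    return guess
E
python3 - <<'E'
from h import *
f=np.load('w1.npz');p,K,T=f['p'],f['K'],f['T']
c,R,n,o=analyse(p,K,T);print(c,R,n)
print('nut',cast((277,161),K,T,40)[:2])
for nm,tip,z in(('min',(347,75),29),('hour',(217,177),20)):
    d=cast(tip,K,T,z)[:2]-c;a=np.degrees(np.arctan2(d[1],d[0]))
    print(nm,np.hypot(*d),a,handang(o[nm+'_P'],a),o[nm])
hsv=cv2.cvtColor(p,cv2.COLOR_RGB2HSV)
for uv in((287,44),(354,215),(219,237),(169,150),(340,68),(187,97)):  # batons
    d=cast(uv,K,T,14)[:2]-c;print(uv,np.hypot(*d),np.degrees(np.arctan2(d[1],d[0])))
E
```

```text
[535.55751636 -31.00491305] 132.65961056451945 8724
nut [537.86663769 -30.77548862]
min 113.63950981457542 -13.987531640063674 -13.702041101019837 [157 234 114   2   2   1   0   2  21   0   0   3   0   0   2   0 226  22
   0   0   0   0   0   0   0  22   1   0   1   0   0   2   0   0  26   0]
hour 68.81053293161814 131.39308537933042 122.79569417866549 [  0   0   0   0   0   0   0   0   0   0   0   0   0   0   0  11 225   0
   0   0   0   0   0   0   0   0   0   0   0   0   6   0   0   0   0   0]
(287, 44) 120.51696100926668 19.70783390182696
(354, 215) 117.82609928317024 -100.39585761141028
(219, 237) 117.22468103452495 170.08089000928305
(169, 150) 120.48261088254286 109.85563096349874
(340, 68) 117.86433173731614 -10.039259071159485
(187, 97) 117.62866144048141 79.64313920382806
```

Request:
arm_command(
  increments=[
    [[0.0115, -0.0135, 0.02], 0],
    [[0.0115, -0.0135, 0.04], 0],
    [[0, 0, 0.04], 0.128],
    [[0, 0, 0.04], 0.128],
    [[0, 0, 0], 0],
  ],
)

```text
time: 2.15
eef_pos: [521.0, 11.4, 86.5]
tcp_rot: [[0.987, 0.163, -0.011], [0.163, -0.987, -0.002], [-0.011, -0.0, -1.0]]
contact_force: [-0.4, -0.0, 0.3]
width: -0.1
finger_force: 0.0
```

```bash
cat > g.py <<'E'
from plant import manip
import numpy as np,sys
from h import *
s=manip.observe();c=np.array([536.,-31.]);d=s['eef_pos'][:2]-c
R=s['tcp_rot'];print('t',s['time'],s['eef_pos'].round(1),'R',np.hypot(*d).round(1),'al',np.degrees(np.arctan2(d[1],d[0])).round(1),'yaw',np.degrees(np.arctan2(R[1,0],R[0,0])).round(1),s['contact_force'].round(1))
E
python3 g.py
```

```text
t 2.15 [521.   11.4  86.5] R 44.9 al 109.5 yaw 9.4 [-0.4 -0.   0.3]
```

Request:
arm_command(
  increments=[
    [[0, 0, 0.02], 0],
    [[0, 0, 0.02], 0],
    [[0, 0, 0], 0],
    [[0, 0, 0], 0],
    [[0, 0, 0], 0],
  ],
)

```text
time: 2.65
eef_pos: [526.8, 12.9, 53.1]
tcp_rot: [[0.986, 0.165, 0.003], [0.165, -0.986, -0.0], [0.003, 0.001, -1.0]]
contact_force: [0.2, -0.6, -0.1]
width: 0.0
finger_force: 0.0
```

```bash
python3 g.py
```

```text
t 2.65 [526.8  12.9  53.1] R 44.9 al 101.9 yaw 9.5 [ 0.2 -0.6 -0.1]
```

Request:
arm_command(
  increments=[
    [[0.002, -0.007, 0.0], 0],
    [[0, 0, 0.012], 0],
    [[0, 0, 0.012], 0],
    [[0, 0, 0.01], 0],
    [[0, 0, 0], 0],
  ],
)

```text
time: 3.15
eef_pos: [524.8, 20.4, 15.1]
tcp_rot: [[0.986, 0.165, -0.004], [0.165, -0.986, -0.0], [-0.004, -0.0, -1.0]]
contact_force: [-1.6, 0.8, 0.1]
width: 0.2
finger_force: 0.0
```

```bash
python3 g.py
```

```text
t 3.15 [524.8  20.4  15.1] R 52.6 al 102.3 yaw 9.5 [-1.6  0.8  0.1]
```

Request:
arm_command(
  increments=[
    [[0, 0, -0.003], 0],
    [[0, 0, 0], 0],
    [[0, 0, 0], 0],
    [[-0.0053, 0.0003, 0], -0.1],
    [[-0.0053, 0.0003, 0], -0.1],
  ],
)

```text
time: 3.65
eef_pos: [516.5, 17.8, 20.7]
tcp_rot: [[0.932, 0.362, 0.001], [0.362, -0.932, -0.0], [0.001, 0.001, -1.0]]
contact_force: [1.8, 0.9, 0.1]
width: 0.2
finger_force: 0.2
```

```bash
python3 g.py
```

```text
t 3.65 [516.5  17.8  20.7] R 52.6 al 111.7 yaw 21.2 [1.8 0.9 0.1]
```

Request:
arm_command(
  increments=[
    [[-0.0053, 0.0003, 0.0015], -0.1],
    [[-0.0053, 0.0003, 0], -0.1],
    [[-0.0053, 0.0003, 0], -0.1],
    [[-0.0053, 0.0003, 0], -0.1],
    [[-0.0053, 0.0003, 0], -0.1],
  ],
)

```text
time: 4.15
eef_pos: [495.4, 2.3, 19.3]
tcp_rot: [[0.645, 0.764, 0.002], [0.764, -0.645, 0.0], [0.001, 0.001, -1.0]]
contact_force: [1.0, 0.4, -0.5]
width: 0.1
finger_force: 0.3
```

```bash
python3 g.py
```

```text
t 4.15 [495.4   2.3  19.3] R 52.6 al 140.6 yaw 49.8 [ 1.   0.4 -0.5]
```

Tracking is good. Two more calls of the same arc, then look.

Request:
arm_command(
  increments=[
    [[-0.0053, 0.0003, 0], -0.1],
    [[-0.0053, 0.0003, 0], -0.1],
    [[-0.0053, 0.0003, 0], -0.1],
    [[-0.0053, 0.0003, 0], -0.1],
    [[-0.0053, 0.0003, 0], -0.1],
  ],
)

```text
time: 4.65
eef_pos: [483.9, -21.4, 19.3]
tcp_rot: [[0.2, 0.98, 0.001], [0.98, -0.2, -0.0], [0.0, 0.001, -1.0]]
contact_force: [0.7, 0.1, -0.0]
width: -0.0
finger_force: 0.3
```

```bash
python3 g.py
```

```text
t 4.65 [483.9 -21.4  19.3] R 53.0 al 169.6 yaw 78.5 [ 0.7  0.1 -0. ]
```

Request:
arm_command(
  increments=[
    [[-0.0053, 0.0003, 0], -0.1],
    [[-0.0053, 0.0003, 0], -0.1],
    [[-0.0053, 0.0003, 0], -0.1],
    [[-0.0053, 0.0003, 0], -0.1],
    [[-0.0053, 0.0003, 0], -0.1],
  ],
)

```text
time: 5.15
eef_pos: [485.2, -47.8, 19.2]
tcp_rot: [[-0.294, 0.956, 0.001], [0.956, 0.294, -0.0], [-0.0, 0.001, -1.0]]
contact_force: [-0.4, 1.0, -0.1]
width: 0.1
finger_force: 0.3
```

```bash
python3 g.py
cat > look.py <<'E'
from plant import manip
import cv2,sys,numpy as np
m=manip.camera_model('wrist');p,d=manip.read_camera('wrist');n=sys.argv[1];np.savez(n+'.npz',p=p,d=d,K=m['mtx'],T=m['camera_from_world']);cv2.imwrite('pics/%s.png'%n,p[:,:,::-1])
E
python3 look.py w2
```

```text
t 5.15 [485.2 -47.8  19.2] R 53.5 al -161.7 yaw 107.1 [-0.4  1.  -0.1]
```

View pics/w2.png

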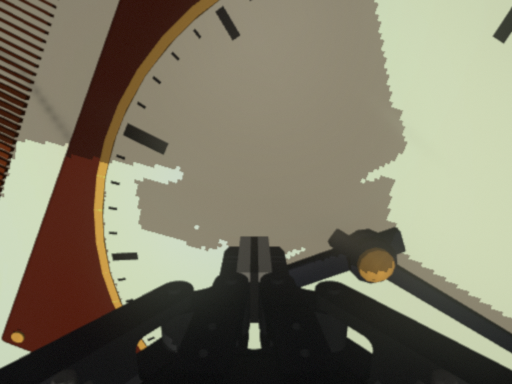

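The short hand runs from the nut (375,262) towards (300,275) and on behind the fingers, so it is being pushed. I'll measure its angle against the tool.

Run:
```python
from h import *
f=np.load('w2.npz');p,K,T=f['p'],f['K'],f['T']
c=np.array([536,-31.]);
for uv,z in(((375,262),40),((305,261),23),((300,283),23),((330,265),23),((145,138),14),((228,22),14)):
    d=cast(uv,K,T,z)[:2]-c;print(uv,d.round(1),np.hypot(*d).round(1),np.degrees(np.arctan2(d[1],d[0])).round(1))
```

```text
(375, 262) [-3.8  4. ] 5.5 133.8
(305, 261) [-27.  -12.1] 29.5 -155.8
(300, 283) [-25.2 -24.2] 35.0 -136.2
(330, 265) [-14.6 -10.5] 18.0 -144.1
(145, 138) [-115.8   21.4] 117.7 169.5
(228, 22) [-92.3  78.9] 121.4 139.5
```

Request:
arm_command(
  increments=[
    [[-0.0053, 0.0003, 0], -0.1],
    [[-0.0053, 0.0003, 0], -0.1],
    [[-0.0053, 0.0003, 0], -0.1],
    [[-0.0053, 0.0003, 0], -0.1],
    [[-0.0042, 0.0003, 0], -0.08],
  ],
)

```text
time: 5.7
eef_pos: [498.0, -69.4, 19.0]
tcp_rot: [[-0.701, 0.714, 0.0], [0.714, 0.701, -0.0], [-0.0, -0.0, -1.0]]
contact_force: [0.6, 0.7, 0.9]
width: 0.1
finger_force: 0.3
```

```bash
python3 g.py
```

```text
t 5.7 [498.  -69.4  19. ] R 54.0 al -134.7 yaw 134.5 [0.6 0.7 0.9]
```

Request:
arm_command(
  increments=[
    [[0, 0, 0], 0],
    [[0.01, 0, 0], 0],
    [[0.01, 0, -0.02], 0],
    [[0, 0, -0.05], 0],
    [[0, 0, -0.05], 0],
  ],
)

```text
time: 6.2
eef_pos: [482.0, -53.2, 139.4]
tcp_rot: [[-0.7, 0.714, -0.003], [0.714, 0.7, 0.001], [0.003, -0.002, -1.0]]
contact_force: [0.4, -1.6, 0.9]
width: -0.3
finger_force: 0.0
```

Request:
arm_command(
  increments=[
    [[0, 0, -0.05], 0.14],
    [[0, 0, -0.04], 0.14],
    [[0, 0, 0], 0.14],
    [[0, 0, 0], 0.14],
    [[0, 0, 0], 0.14],
  ],
)

```text
time: 6.7
eef_pos: [483.1, -54.1, 229.0]
tcp_rot: [[-0.067, 0.998, 0.0], [0.998, 0.067, -0.002], [-0.002, 0.0, -1.0]]
contact_force: [-0.1, 0.9, 0.2]
width: -0.1
finger_force: 0.0
```

```bash
python3 g.py; python3 look.py w3
```

```text
t 6.7 [483.1 -54.1 229. ] R 57.7 al -156.4 yaw 93.9 [-0.1  0.9  0.2]
```

View pics/w3.png

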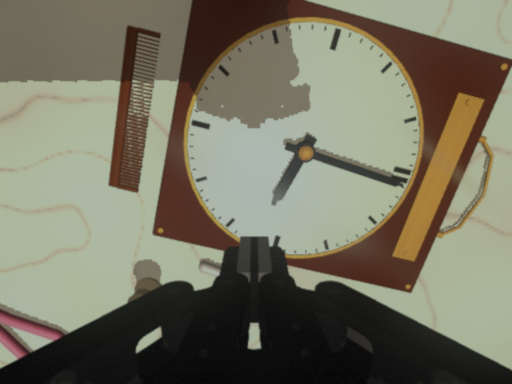

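The short hand's tip is now at (276,202), the nut at (306,152), and the long hand's tip is still near twelve at (405,182).

Run:
```python
from h import *
f=np.load('w3.npz');p,K,T=f['p'],f['K'],f['T']
c,R,n,o=analyse(p,K,T);print(c,R)
for nm,uv,z in(('nut',(306,152),40),('h',(276,202),20),('m',(405,182),29),('six',(201,125),14),('3',(276,243),14),('9',(336,39),14),('12',(402,171),14)):
    d=cast(uv,K,T,z)[:2]-c;print(nm,d.round(1),np.hypot(*d).round(1),np.degrees(np.arctan2(d[1],d[0])).round(1))
```

```text
[535.89182644 -31.10939007] 132.61484677820692
nut [-0.5  1.9] 2.0 105.1
h [-25.2 -61. ] 66.0 -112.4
m [114.8 -25.4] 117.5 -12.5
six [-114.8   20.2] 116.5 170.0
3 [ -20.1 -115.4] 117.1 -99.9
9 [ 21.5 115.7] 117.7 79.5
12 [116.3 -16. ] 117.4 -7.8
```

Request:
arm_command(
  increments=[
    [[0.0065, 0.037, 0], 0],
    [[0.0065, 0.037, 0], 0],
    [[0.0065, 0.037, 0], 0],
    [[0.0065, 0.037, 0], 0],
    [[0, 0, 0], -0.13],
  ],
)

```text
time: 7.25
eef_pos: [632.2, -14.5, 228.2]
tcp_rot: [[-0.209, 0.978, 0.002], [0.978, 0.209, 0.002], [0.002, 0.002, -1.0]]
contact_force: [-0.4, 0.8, -0.7]
width: -0.3
finger_force: 0.0
```

Request:
arm_command(
  increments=[
    [[0, 0, 0.02], -0.14],
    [[0, 0, 0.02], -0.14],
    [[0, 0, 0.02], -0.14],
    [[0, 0, 0.02], -0.14],
    [[0, 0, 0.02], -0.14],
  ],
)

```text
time: 7.75
eef_pos: [628.8, -16.8, 127.8]
tcp_rot: [[-0.791, 0.612, -0.0], [0.612, 0.791, -0.0], [0.0, -0.0, -1.0]]
contact_force: [-0.3, 0.2, -0.7]
width: 0.1
finger_force: 0.0
```

Request:
arm_command(
  increments=[
    [[0, 0, 0.02], -0.14],
    [[0, 0, 0.02], -0.14],
    [[0, 0, 0], -0.14],
    [[0, 0, 0], -0.14],
    [[0, 0, 0], -0.14],
  ],
)

```text
time: 8.25
eef_pos: [628.8, -16.8, 88.4]
tcp_rot: [[-0.999, -0.042, -0.001], [-0.042, 0.999, 0.0], [0.001, 0.0, -1.0]]
contact_force: [0.6, -0.5, -0.1]
width: -0.1
finger_force: 0.0
```

```bash
python3 g.py
```

```text
t 8.25 [628.8 -16.8  88.4] R 93.9 al 8.7 yaw -177.6 [ 0.6 -0.5 -0.1]
```

Request:
arm_command(
  increments=[
    [[0, 0, 0.025], -0.11],
    [[0, 0, 0.02], 0],
    [[0, 0, 0.012], 0],
    [[0, 0, 0.008], 0],
    [[0, 0, 0], 0],
  ],
)

```text
time: 8.75
eef_pos: [628.8, -17.6, 22.7]
tcp_rot: [[-0.99, -0.143, -0.002], [-0.143, 0.99, -0.0], [0.002, 0.0, -1.0]]
contact_force: [0.3, -0.4, 0.8]
width: -0.2
finger_force: 0.0
```

Request:
arm_command(
  increments=[
    [[0, 0, 0], 0],
    [[0.0005, -0.0094, 0], 0.1],
    [[0.0005, -0.0094, 0], 0.1],
    [[0, 0, 0], 0],
    [[0, 0, 0], 0],
  ],
)

```text
time: 9.25
eef_pos: [630.8, -36.4, 24.6]
tcp_rot: [[-0.999, 0.054, 0.001], [0.054, 0.999, -0.0], [-0.001, -0.0, -1.0]]
contact_force: [0.3, 0.1, 0.2]
width: 0.2
finger_force: 0.0
```

```bash
python3 g.py
```

```text
t 9.25 [630.8 -36.4  24.6] R 94.9 al -3.3 yaw 176.9 [0.3 0.1 0.2]
```

Request:
arm_command(
  increments=[
    [[0.0005, -0.0094, 0.002], 0.1],
    [[0.0005, -0.0094, 0], 0.1],
    [[0.0005, -0.0094, 0], 0.1],
    [[0.0005, -0.0094, 0], 0.1],
    [[0.0005, -0.0094, 0], 0.1],
  ],
)

```text
time: 9.75
eef_pos: [616.3, -80.1, 22.2]
tcp_rot: [[-0.849, 0.529, 0.001], [0.529, 0.849, 0.001], [-0.0, 0.001, -1.0]]
contact_force: [0.1, 0.3, -0.2]
width: 0.2
finger_force: 0.2
```

```bash
python3 g.py; python3 look.py w4
```

```text
t 9.75 [616.3 -80.1  22.2] R 94.1 al -31.4 yaw 148.1 [ 0.1  0.3 -0.2]
```

View pics/w4.png

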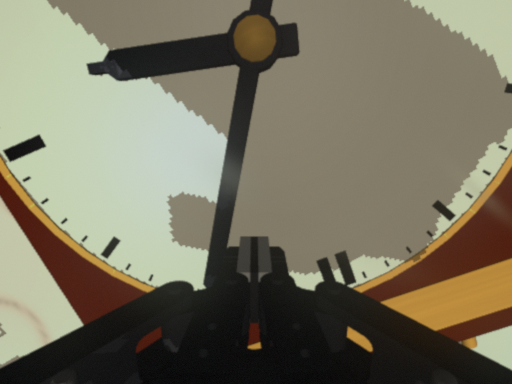

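The long hand runs from the nut (255,38) down to (218,275), against the left side of the finger. The short hand points left, clear of it.

Run:
```python
from h import *
f=np.load('w4.npz');p,K,T=f['p'],f['K'],f['T']
c=np.array([536,-31.])
for uv,z in(((255,38),40),((237,150),32),((223,240),32),((90,68),20),((25,147),14),((337,268),14)):
    d=cast(uv,K,T,z)[:2]-c;print(uv,d.round(1),np.hypot(*d).round(1),np.degrees(np.arctan2(d[1],d[0])).round(1))
```

```text
(255, 38) [0.6 0.5] 0.8 40.6
(237, 150) [ 31.7 -27.6] 42.1 -41.1
(223, 240) [ 62.8 -55.2] 83.6 -41.3
(90, 68) [-29.7 -63.3] 70.0 -115.1
(25, 147) [ -21.1 -114.4] 116.3 -100.4
(337, 268) [114.  -18.7] 115.5 -9.3
```

Request:
arm_command(
  increments=[
    [[0.0005, -0.0094, 0], 0.1],
    [[0.0005, -0.0094, 0], 0.1],
    [[0.0005, -0.0094, 0], 0.1],
    [[0.0005, -0.0094, 0], 0.1],
    [[0.0005, -0.0094, 0], 0.1],
  ],
)

```text
time: 10.3
eef_pos: [582.7, -112.2, 22.2]
tcp_rot: [[-0.493, 0.87, 0.001], [0.87, 0.493, 0.001], [0.0, 0.001, -1.0]]
contact_force: [0.5, 0.7, -0.3]
width: -0.5
finger_force: 0.2
```

```bash
python3 g.py
```

```text
t 10.3 [ 582.7 -112.2   22.2] R 93.6 al -60.1 yaw 119.5 [ 0.5  0.7 -0.3]
```

Request:
arm_command(
  increments=[
    [[0.0005, -0.0094, 0], 0.1],
    [[0.0005, -0.0094, 0], 0.1],
    [[0.0005, -0.0094, 0], 0.1],
    [[0.0005, -0.0094, 0], 0.1],
    [[0.0005, -0.0094, 0], 0.1],
  ],
)

```text
time: 10.8
eef_pos: [537.6, -124.2, 22.1]
tcp_rot: [[-0.015, 1.0, 0.001], [1.0, 0.015, 0.001], [0.001, 0.001, -1.0]]
contact_force: [0.1, 0.1, 0.1]
width: 0.3
finger_force: 0.2
```

```bash
python3 g.py
```

```text
t 10.8 [ 537.6 -124.2   22.1] R 93.2 al -89.0 yaw 90.9 [0.1 0.1 0.1]
```

Request:
arm_command(
  increments=[
    [[0.0004, -0.0094, 0], 0.1],
    [[0.0004, -0.0094, 0], 0.1],
    [[0.0004, -0.0094, 0], 0.1],
    [[0.0004, -0.0094, 0], 0.1],
    [[0.0004, -0.0094, 0], 0.1],
  ],
)

```text
time: 11.3
eef_pos: [492.2, -113.6, 22.1]
tcp_rot: [[0.466, 0.885, 0.001], [0.885, -0.466, 0.0], [0.001, 0.001, -1.0]]
contact_force: [-0.2, -0.1, -0.0]
width: 0.2
finger_force: 0.2
```

```bash
python3 g.py
```

```text
t 11.3 [ 492.2 -113.6   22.1] R 93.5 al -117.9 yaw 62.2 [-0.2 -0.1 -0. ]
```

Request:
arm_command(
  increments=[
    [[0.0004, -0.0094, 0], 0.1],
    [[0.0004, -0.0094, 0], 0.1],
    [[0.0004, -0.0094, 0], 0.1],
    [[0.0004, -0.0094, 0], 0.1],
    [[0.0004, -0.0094, 0], 0.1],
  ],
)

```text
time: 11.8
eef_pos: [457.4, -82.4, 22.1]
tcp_rot: [[0.833, 0.553, 0.001], [0.553, -0.833, 0.001], [0.001, 0.0, -1.0]]
contact_force: [0.5, -0.0, -0.2]
width: 0.2
finger_force: 0.2
```

```bash
python3 g.py
```

```text
t 11.8 [457.4 -82.4  22.1] R 93.9 al -146.8 yaw 33.6 [ 0.5 -0.  -0.2]
```

Request:
arm_command(
  increments=[
    [[0.0004, -0.0094, 0], 0.1],
    [[0.0004, -0.0094, 0], 0.1],
    [[0.0004, -0.0094, 0], 0.1],
    [[0.0004, -0.0094, 0], 0.1],
    [[0, 0, 0], 0],
  ],
)

```text
time: 12.3
eef_pos: [442.9, -47.0, 22.0]
tcp_rot: [[0.982, 0.191, 0.0], [0.191, -0.982, 0.001], [0.0, -0.001, -1.0]]
contact_force: [0.5, -0.0, 0.5]
width: -0.3
finger_force: 0.0
```

```bash
python3 g.py; python3 look.py w5
```

```text
t 12.3 [442.9 -47.   22. ] R 94.5 al -170.3 yaw 11.0 [ 0.5 -0.   0.5]
```

View pics/w5.png

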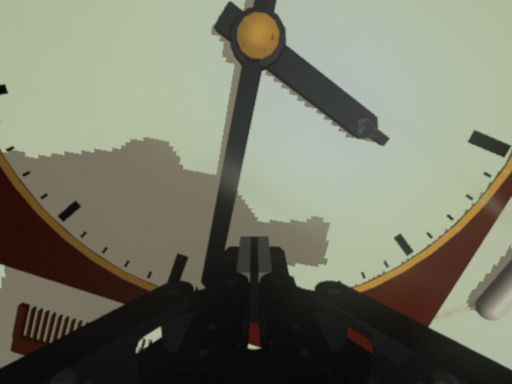

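The long hand reaches (215,265), just short of the six baton at (177,268). The short hand's tip is at (385,138).

Run:
```python
from h import *
f=np.load('w5.npz');p,K,T=f['p'],f['K'],f['T']
c=np.array([536,-31.])
for uv,z in(((258,36),40),((237,150),32),((222,240),32),((386,139),20),((178,266),14),((490,142),14),((69,211),14)):
    d=cast(uv,K,T,z)[:2]-c;print(uv,d.round(1),np.hypot(*d).round(1),np.degrees(np.arctan2(d[1],d[0])).round(1))
```

```text
(258, 36) [-1.   0.4] 1.1 158.4
(237, 150) [-43.7   0.8] 43.8 179.0
(222, 240) [-85.3   0.3] 85.3 179.8
(386, 139) [-27.8 -64.2] 69.9 -113.4
(178, 266) [-112.8   21.1] 114.8 169.4
(490, 142) [ -20.  -115.4] 117.1 -99.8
(69, 211) [-92.6  78.6] 121.5 139.7
```

Request:
arm_command(
  increments=[
    [[0.0004, -0.0079, 0], 0.084],
    [[0.0003, -0.0079, 0], 0.084],
    [[0, 0, 0], 0],
    [[0, 0, 0], 0],
    [[0, 0, 0], 0],
  ],
)

```text
time: 12.85
eef_pos: [441.5, -33.9, 21.7]
tcp_rot: [[1.0, 0.02, -0.0], [0.02, -1.0, -0.0], [-0.0, 0.0, -1.0]]
contact_force: [-1.2, -0.1, -0.6]
width: 0.5
finger_force: 0.0
```

```bash
python3 g.py
```

```text
t 12.85 [441.5 -33.9  21.7] R 94.6 al -178.3 yaw 1.1 [-1.2 -0.1 -0.6]
```

Request:
arm_command(
  increments=[
    [[0, 0.008, 0], 0],
    [[0, 0.008, 0], 0],
    [[0, 0, -0.03], 0],
    [[0, 0, -0.05], 0],
    [[0, 0, -0.05], 0],
  ],
)

```text
time: 13.35
eef_pos: [440.7, -50.4, 152.7]
tcp_rot: [[1.0, 0.017, -0.003], [0.017, -1.0, 0.001], [-0.003, -0.001, -1.0]]
contact_force: [1.0, -1.2, -0.1]
width: 0.1
finger_force: 0.0
```

Request:
arm_command(
  increments=[
    [[0, 0, -0.05], 0],
    [[0, 0, -0.03], 0],
    [[-0.02, 0, 0], 0],
    [[0, 0, 0], 0],
    [[0, 0, 0], 0],
  ],
)

```text
time: 13.85
eef_pos: [421.4, -50.7, 231.7]
tcp_rot: [[1.0, 0.017, 0.0], [0.017, -1.0, -0.001], [0.0, 0.001, -1.0]]
contact_force: [-0.9, -0.0, 0.2]
width: 0.1
finger_force: 0.0
```

```bash
python3 g.py; python3 look.py w6
```

```text
t 13.85 [421.4 -50.7 231.7] R 116.2 al -170.3 yaw 1.0 [-0.9 -0.   0.2]
```

View pics/w6.png

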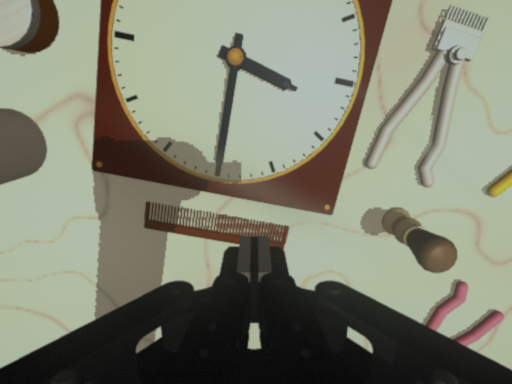

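The long hand's tip is at (219,174), over the six baton, and the short hand's tip is at (295,88), between three and four. A numeric check follows, along with whether the board has moved.

Run:
```python
from h import *
f=np.load('w6.npz');p,K,T=f['p'],f['K'],f['T']
c=np.array([536,-31.])
for nm,uv,z in(('nut',(236,57),40),('m',(219,174),29),('mmid',(227,120),32),('h',(296,89),20),('hmid',(265,73),23),('3',(344,82),14),('9',(124,36),14),('4',(319,135),14)):
    d=cast(uv,K,T,z)[:2]-c;print(nm,d.round(1),np.hypot(*d).round(1),np.degrees(np.arctan2(d[1],d[0])).round(1))
```

```text
nut [-1.4 -1. ] 1.7 -145.5
m [-120.4   18.4] 121.8 171.3
mmid [-61.7   8.8] 62.3 171.8
h [-29.1 -63.5] 69.8 -114.7
hmid [-14.1 -30.1] 33.3 -115.0
3 [ -20.9 -115.2] 117.1 -100.3
9 [ 20.  115.7] 117.4 80.2
4 [-77.3 -92.6] 120.6 -129.8
```

```bash
python3 -c "
from plant import manip
print(manip.hand_in())"
```

```text
the job is handed in; nothing more can be done
None
```

The sign is set to half past three and handed in at about 14 s: the last wrist picture puts the long hand about 3 mm from the six and the short hand within 1 mm of midway between three and four, with the board not visibly moved and nothing else touched; no verdict was returned.

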